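# Angle a loaded cuvette rack past the sipper post into the photometer's recess

### The job

Put the long, loaded cuvette rack home in the recess at the front of the photometer by pushing it along the bench with the fingertips: push one end and then the other so that it angles in behind the sipper post, and finish with its long side flush against the back of the recess and its left end (left as the robot sees it) up against the recess's left end wall. Never lift or tip the rack, do not press hard on the post (a light brush is all right), and leave the other things on the bench where they are.

Things in the scene. Friction and masses are not known exactly. Their poses are not given: they have to be found in the camera images.
- rack: Dark grey cuvette rack lying loose on the bench in front of the recess: a flat-sided bar 280 mm long (own y axis), 36 mm wide (x), 32 mm high, 0.22 to 0.45 kg. 12 clear cuvettes with white stoppers, fixed in a row along its middle, rise to 51 mm. Origin: centre of its underside. Its +y end is the left one; it starts within 0.25 rad of parallel to the recess.
- rack_left (a point): Centre of the rack's left (+y) end face, 16 mm above the bench (140 mm from the rack's origin).
- rack_right (a point): Centre of the rack's right (-y) end face, 16 mm above the bench (140 mm from the rack's origin).
- photometer: Fixed low beige instrument, 450 mm wide, with an open-topped recess in its front, facing the robot, floored by the bare bench. Origin: the recess's inner back left corner at bench height; +x into the machine, +y left along the back wall. Recess: x -80 to 0 mm (0 = back wall), y -330 to 0 mm (0 = left end wall). Rack home: its origin at x -18, y -140 mm, axes parallel to these.
- sipper: Fixed upright steel post, 20 mm thick, 170 mm high, on the bench at the recess's mouth (x -85, y -63 mm of the photometer), leaving 257 mm between it and the right end wall. Origin: its foot, on the axis; axes as the photometer's. 138 mm up, a clamp and a thin arm reach 85 mm in +x over the recess; its needle hangs to 72 mm above the bench, 67 mm behind the post.
- reagent: Bystander: capped amber bottle, 46 mm in diameter, 85 mm high, beside one end of the photometer's front. Origin: centre of its underside.
- beaker: Bystander: empty glass beaker, 60 mm in diameter, 70 mm high, beside one end of the photometer's front. Origin: centre of its underside.
- cuvette: Bystander: one stoppered cuvette standing on the bench, 15 mm square, 46 mm high, left of the rack. Origin: centre of its underside.
- capbox: Bystander: flat cardboard box 50 x 70 x 24 mm lying on the photometer's 45 mm high front shelf, behind the recess. Origin: centre of its underside.
- jar: Bystander: white screw-top jar, 56 mm in diameter, 62 mm high, to the right. Origin: centre of its underside.
- mouse: Bystander: black computer mouse, 105 x 60 x 32 mm, to the left. Origin: centre of its underside.
- spatula: Bystander: steel double-ended laboratory spatula, 170 mm long, 12 mm wide, 5 mm thick, lying on the bench to the left. Origin: middle of its underside.
- recess_mouth_right (a point): Front inner corner of the recess's right end wall, at bench height (x -80, y -330 mm of the photometer). The end walls are wings 60 mm wide; they and the shelf behind the back wall (100 mm deep) are 45 mm high. Behind that shelf the main housing rises to 125 mm, with a lid to 144 mm.

How it is judged (in metres and radians):
On the way:
1. the rack's left end is in the recess, behind the post, while its right end is still out in front (y of rack_left in the frame of photometer above -0.073 m and x of rack_left in the frame of photometer above -0.075 m and x of rack_right in the frame of photometer below -0.08 m), for 0.1 s.
At the end, for the whole second after the job is handed in: The rack lies flat and still on the bench in the recess, parallel to the back wall within 0.04 rad (2.3 degrees), with its middle within 5 mm of touching the back wall and its left end within 6 mm of touching the left end wall (x of rack in the frame of photometer above -0.023 m and y of rack in the frame of photometer above -0.146 m and angle between the y axis of rack and the y axis of photometer, either way round below 0.04 rad and height (world z) of rack below 0.004 m and angle between rack's own z axis and vertical below 0.05 rad and linear speed of rack below 0.01 m/s).
It fails at once if the rack is lifted off the bench or tipped (height (world z) of rack above 0.008 m or angle between rack's own z axis and vertical above 0.12 rad).
It fails at once if the sipper post is pressed with more than 20 N (contact force between sipper and anything else above 20 N).
It fails at once if a bystander is shifted by more than 25 mm or knocked over (distance of any of reagent, beaker, cuvette, capbox, jar, mouse, spatula from where it was at the start of the episode above 0.025 m or angle between any of reagent, beaker, cuvette, jar's own z axis and vertical above 0.5 rad).
It also fails if it takes over 67 s, if anything falls off the work surface, if the arm or the gripper's body presses on something with over 40 N, if the wrist force passes 120 N, or if a joint passes its speed limit or range.

### The arm

A 6-joint arm with a two-finger parallel gripper is mounted at the origin on the work surface. World frame = base frame: x ahead of the robot, y to its left, z up, the work surface at z = 0. Lengths are in mm, angles in rad, forces in N, time in s.
With the tool pointing down it reaches from about 350 to 975 mm from the base axis. Payload 7.1 kg.
Tool frame: the origin (TCP) lies between the finger pads; the fingertips stand 8 mm ahead of it and the grasp point (between the pads) lies 11 mm behind it (ctrl.tips_ahead is the distance from the TCP to the fingertips, in mm); y points along the fingers, z is the direction in which the jaws open and shut, and the axes are right-handed (so a half turn about y gives the same grasp; the last joint's range is limited). The gripper opens to 88 mm and grips with 3 to 60 N. Pads are 20 mm wide; open, the fingers measure 115 mm over their backs; the gripper's body (75 mm by 178 mm) begins 61 mm behind the grasp point.
Start: joints at [-1.274, 0.423, 1.63, -0, 1.089, -0.019], TCP at [194.128, -594.07, 230.675] pointing down, gripper open.
Joint ranges: [-3, 3], [-0.9, 2.11], [0.09, 2.58], [-1.31, 4.45], [0.11, 2.69], [-2.54, 2.54]. Speed limits (rad/s): [2.39, 2.39, 3.01, 3.14, 3.14, 3.14].

### API

Orientations are given as a rotation vector (axis times angle).
In Python, from workcell import ctrl gives the robot as it stands.
- The arm moves only by the shell command python3 -m creep 'ROWS'. ROWS is JSON, a list of rows, each an object of numbers: "tx", "ty", "tz": the shift along the world's x, y, z in mm; "rx", "ry", "rz": the turn, a rotation vector about the world's x, y, z in rad; "fingers": the closure in counts, from 0 (fully open) to 255 (shut). A call has 1 to 10 rows; each row is the pose to reach, as a shift and turn from the pose commanded when the call began; what a row does not reach only later rows make up. A row lasts 1/8 s, in which the tool goes at most 62.5 mm and 10.7 degrees, less where a joint would pass 70% of its speed; a pose out of reach is approached as far as the arm can. A call with a gripper value outside its range is refused whole. The fingers move at their own pace and stop on an object; the grip force is fixed at half the most. Time passes only in rows, so rows that repeat a pose let the fingers close. It gives the time, the measured TCP pose, the force and the opening at its end, in the units of the state.
- ctrl.get_obs(): the state, without advancing time (a new reading comes with each control period).
- ctrl.get_image(name): name is "scene" or "side" or "wrist"; returns a dict with "pixels" (420x560x3 uint8, blue, green, red), "intrinsics" (3x3 intrinsics, pixels), "k1" (the pictures are not rectified: a ray, as slopes to the right and down, at radius r is drawn at 1 + k1 r^2 times it, then the intrinsics apply), "rvec" (rotation vector, rad) and "tvec" (3), from world to camera coordinates, as OpenCV has them. Camera axes: x right, y down, z forward; pixel columns grow to the right and rows downward; lengths in mm; the calibration is good to about 2 mm. A picture is of the moment at which its call begins. There is no depth.
- ctrl.close_job(): hands the job in, once; it reports no verdict.
The state is a dict: "t": time; "qpos": joint angles; "qvel": joint speeds; "joint_torque": joint torques, N m; "ee_pos": TCP position; "orientation": TCP orientation; "ft_force": force on the tool from outside, world axes, zero at the start; "moment": the same for the moment, N m; "width": finger opening in mm.
Only numpy, scipy, OpenCV 4.12 (cv2) and the standard library are available. Lean on these libraries where they do the work, as an engineer would, in place of code of your own. Each camera call takes 0.05 s, during which the arm holds its last target.

## Working session

There is one attempt and no reset: what is moved stays moved. The work goes in short steps, Python scripts to look and compute and a shell command to move; the robot and the scene stay as the last step left them, time stands still between calls to the robot, and variables do not carry over. Pictures are saved under pics/ and viewed, and the job is handed in when it is done.

```bash
mkdir -p pics; ls; cat > h.py <<'E'
import numpy as np, cv2
from workcell import ctrl
def grab(n,fn=None):
    d=ctrl.get_image(n)
    if fn: cv2.imwrite('pics/'+fn,np.ascontiguousarray(d['pixels']))
    return d
def ray(d,uv):
    K=np.array(d['intrinsics'],float);k=d['k1']
    uv=np.atleast_2d(np.array(uv,float))
    p=cv2.undistortPoints(uv.reshape(-1,1,2),K,np.array([k,0,0,0,0.])).reshape(-1,2)
    R=cv2.Rodrigues(np.array(d['rvec'],float))[0];t=np.array(d['tvec'],float).reshape(3)
    return -R.T@t,(R.T@np.c_[p,np.ones(len(p))].T).T
def onz(d,uv,z):
    c,r=ray(d,uv); return c+r*((z-c[2])/r[:,2])[:,None]
def proj(d,P):
    return cv2.projectPoints(np.array(P,float).reshape(-1,1,3),np.array(d['rvec'],float),np.array(d['tvec'],float),np.array(d['intrinsics'],float),np.array([d['k1'],0,0,0,0.]))[0].reshape(-1,2)
E
python3 - <<'E'
from h import *
for n in('scene','side','wrist'):
    d=grab(n,n+'0.png'); print(n,ray(d,[280,210]),d['k1'])
print(ctrl.get_obs())
E
```

```text
pics
scene (array([1217.0348356,  632.583178 , 1167.3376663]), array([[-0.45087374, -0.45899503, -0.76571808]])) 0.04945247330746604
side (array([ 340.16325862, 1033.46569028,  705.98280076]), array([[ 0.19982816, -0.84340705, -0.49884536]])) 0.045610204723613504
wrist (array([ 268.59260877, -569.51272471,  384.04922047]), array([[-0.25494611, -0.08139118, -0.96377013]])) -0.01955960489292191
{'t': 0.15, 'qpos': array([-1.27402187e+00,  4.23639007e-01,  1.63046943e+00,  1.59335585e-05,
        1.08858136e+00, -1.90093930e-02]), 'qvel': array([-0.00030209, -0.00354047, -0.00362955,  0.00157516,  0.00023616,
       -0.00025931]), 'joint_torque': array([ 4.69421939e-04, -5.44985676e+01, -2.73918110e+01,  6.43241568e-02,
        2.04000383e-02, -5.80642973e-05]), 'ee_pos': array([ 194.00882819, -593.7118185 ,  230.11436941]), 'orientation': array([-0.32668737,  2.05211415, -2.04985346]), 'ft_force': array([-0.04071167,  0.3261824 ,  0.93840391]), 'moment': array([0.00155123, 0.02758114, 0.01056946]), 'width': 87.64664198806149}
```

View pics/scene0.png

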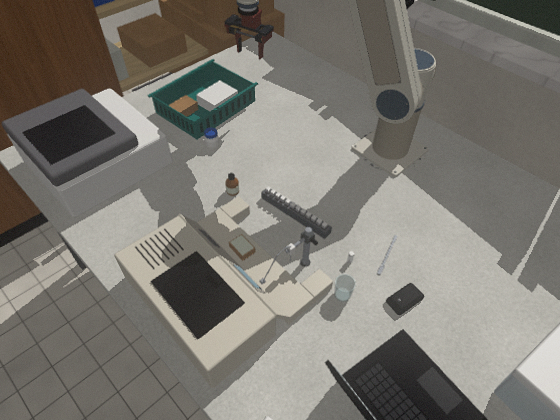

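View pics/side0.png

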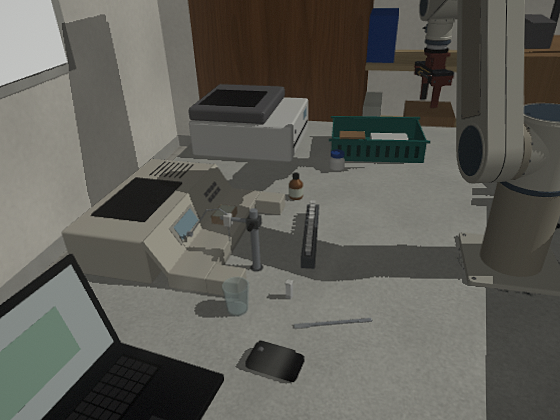

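View pics/wrist0.png

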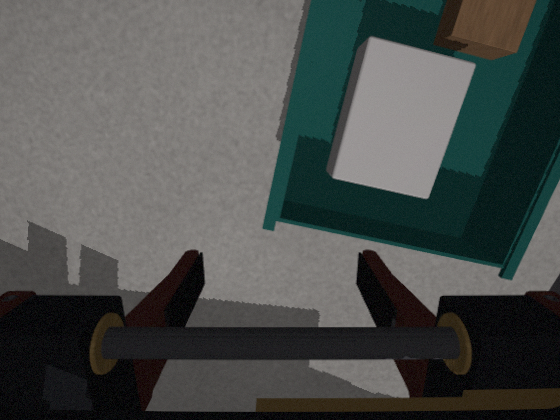

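The scene view shows the rack at about (262,192) to (330,232), the post foot near (305,263), and the photometer wings near (232,208) and (330,280). I'll enlarge this area before measuring.

```bash
python3 - <<'E'
import cv2
a=cv2.imread('pics/scene0.png')[160:340,170:370]; cv2.imwrite('pics/sc_z.png',cv2.resize(a,None,fx=3.3,fy=3.3,interpolation=cv2.INTER_CUBIC))
a=cv2.imread('pics/side0.png')[160:340,130:350]; cv2.imwrite('pics/si_z.png',cv2.resize(a,None,fx=3.3,fy=3.3,interpolation=cv2.INTER_CUBIC))
E
```

```text
(no output)
```

View pics/sc_z.png

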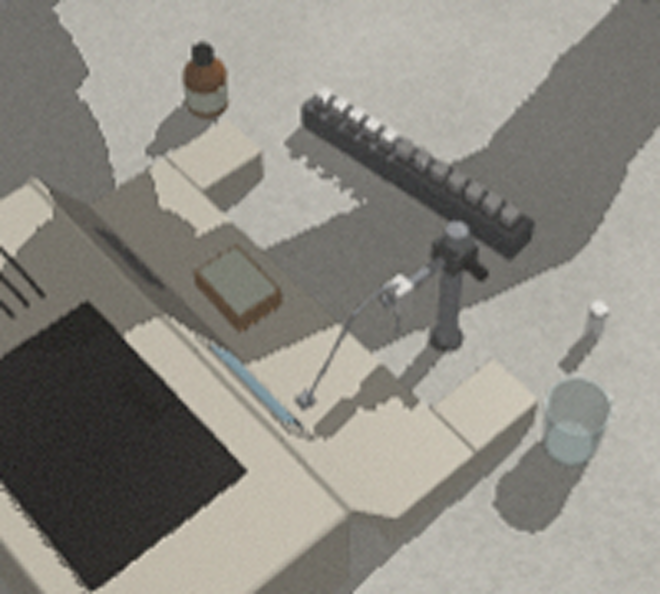

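View pics/si_z.png

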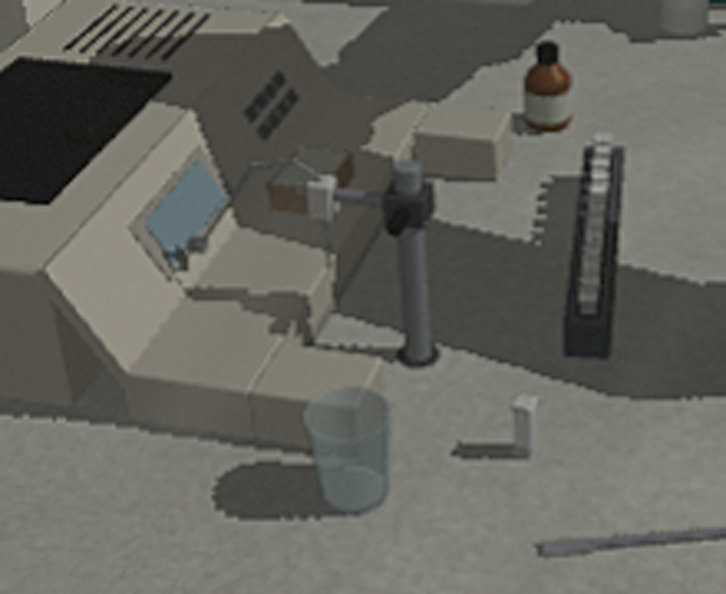

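```bash
python3 - <<'E'
from h import *
d=ctrl.get_image('scene'); f=lambda p:(np.array(p,float)+.5)/3.3-.5+[170,160]
g=lambda p:(np.array(p,float)+.5)/3.3-.5+[130,160]
pts=dict(Lback=(435,407,45),Lfront=(490,360,45),Loutf=(537,402,45),Rfront=(262,155,45),Rback=(205,190,45),Routf=(220,122,45),
 rackLback=(512,256,0),rackLfrontTop=(533,226,32),rackLbackTop=(513,243,32),rackRbackTop=(303,110,32),post=(446,341,0),posttop=(458,230,170),cuv=(592,333,0),reag=(208,112,0),beaker=(573,455,0))
W={}
for k,(u,v,z) in pts.items():
    W[k]=onz(d,f((u,v)),z)[0]; print(k,W[k].round(1))
print('recess front len',np.linalg.norm(W['Lfront']-W['Rfront']),'back',np.linalg.norm(W['Lback']-W['Rback']),'rack',np.linalg.norm(W['rackLbackTop']-W['rackRbackTop']))
s=ctrl.get_image('side')
print('side')
pts=dict(Lfront=(283,343,45),Loutf=(380,358,45),Lback=(253,390,45),Rfront=(417,137,45),Routf=(510,110,45),rackLb=(566,355,0),rackLf=(610,357,0),rackLbT=(568,318,32),rackLfT=(613,318,32),rackRfT=(624,147,32),rackRbT=(583,147,32),post=(417,358,0),posttop=(407,172,170),cuv=(522,455,0),beaker=(355,500,0),reag=(545,128,0))
for k,(u,v,z) in pts.items(): print(k,onz(s,g((u,v)),z)[0].round(1))
E
```

```text
Lback [703.3 205.4  45. ]
Lfront [631.7 205.3  45. ]
Loutf [633.3 264.3  45. ]
Rfront [ 621.9 -121.8   45. ]
Rback [ 693.4 -125.9   45. ]
Routf [ 624.  -185.2   45. ]
rackLback [502.5 119.3   0. ]
rackLfrontTop [479.6 122.5  32. ]
rackLbackTop [509.7 123.2  32. ]
rackRbackTop [ 542.3 -148.1   32. ]
post [623.4 144.7   0. ]
posttop [620.2 142.8 170. ]
cuv [514.2 234.5   0. ]
reag [ 600.4 -237.9    0. ]
beaker [627.2 308.8   0. ]
recess front len 327.266701205051 back 331.4905493442035 rack 273.29956147630855
side
Lfront [702.5 200.   45. ]
Loutf [626.8 203.8  45. ]
Lback [704.6 256.6  45. ]
Rfront [ 688.1 -123.1   45. ]
Routf [ 615.3 -190.3   45. ]
rackLb [505.7 115.7   0. ]
rackLf [472.  111.7   0. ]
rackLbT [505.  111.2  32. ]
rackLfT [471.3 104.6  32. ]
rackRfT [ 502.4 -161.9   32. ]
rackRbT [ 539.3 -155.1   32. ]
post [618.1 141.8   0. ]
posttop [615.7 147.1 170. ]
cuv [515.4 236.1   0. ]
beaker [617.8 303.5   0. ]
reag [ 592.1 -242.6    0. ]
```

```bash
python3 - <<'E'
from h import *
o=ctrl.get_obs(); R=cv2.Rodrigues(o['orientation'])[0]; print(R.round(3)); d=ctrl.get_image('wrist'); c,_=ray(d,[280,210]); print(R.T@(c-o['ee_pos']))
print(np.array(d['intrinsics']),cv2.Rodrigues(np.array(d['rvec']))[0].T.round(3))
E
```

```text
[[-0.951 -0.     0.311]
 [-0.311  0.001 -0.951]
 [-0.    -1.    -0.001]]
[-7.84194098e+01 -1.54074128e+02  3.93641603e-02]
[[311.47207107   0.         280.11087837]
 [  0.         311.47207107 216.78673659]
 [  0.           0.           1.        ]] [[ 0.311 -0.91  -0.274]
 [-0.95  -0.298 -0.089]
 [-0.001  0.288 -0.957]]
```

```bash
python3 -m creep '[{"tx":30,"ty":50,"tz":20,"rz":0.13,"fingers":255},{"tx":60,"ty":100,"tz":30,"rz":0.26,"fingers":255},{"tx":90,"ty":150,"tz":40,"rz":0.39,"fingers":255},{"tx":120,"ty":200,"tz":50,"rz":0.52,"fingers":255},{"tx":150,"ty":250,"tz":60,"rz":0.65,"fingers":255},{"tx":180,"ty":300,"tz":70,"rz":0.78,"fingers":255},{"tx":210,"ty":350,"tz":80,"rz":0.91,"fingers":255},{"tx":240,"ty":400,"tz":90,"rz":1.04,"fingers":255},{"tx":270,"ty":450,"tz":100,"rz":1.17,"fingers":255},{"tx":300,"ty":500,"tz":120,"rz":1.255,"fingers":255}]'
python3 -m creep '[{"tx":20,"ty":40,"fingers":255},{"tx":40,"ty":80,"fingers":255},{"tx":40,"ty":80,"fingers":255},{"tx":40,"ty":80,"fingers":255}]'
python3 - <<'E'
from h import *
d=grab('wrist','w1.png'); o=ctrl.get_obs();print(o['ee_pos'],o['ft_force'],o['width'],o['qpos']); print(cv2.Rodrigues(o['orientation'])[0].round(3))
E
```

```text
[ 194.1048547  -593.95195015  230.46467703] [-0.36075046 -0.42790034 -0.33170697] 87.86979123770858 [-1.27398503e+00  4.23332052e-01  1.63006617e+00  1.06633819e-05
  1.08860516e+00 -1.90007114e-02]
[[-0.951 -0.     0.311]
 [-0.311  0.    -0.951]
 [-0.    -1.    -0.   ]]schema error: expected keys tx, ty, tz, rx, ry, rz, fingers
schema error: expected keys tx, ty, tz, rx, ry, rz, fingers
```

View pics/w1.png

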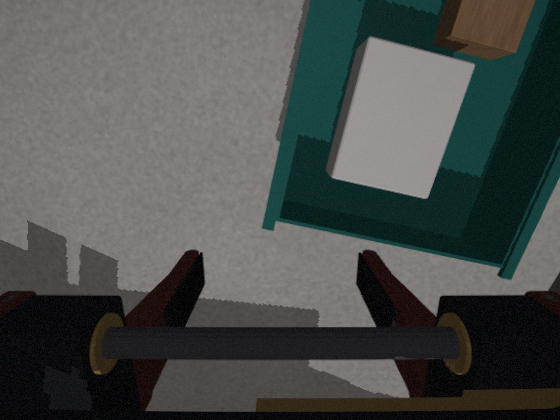

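The arm has not moved and the view is unchanged, because each row must contain all seven keys. I'll resend it with every key.

```bash
python3 -m creep '[{"tx":30,"ty":50,"tz":20,"rx":0,"ry":0,"rz":0.13,"fingers":255},{"tx":60,"ty":100,"tz":30,"rx":0,"ry":0,"rz":0.26,"fingers":255},{"tx":90,"ty":150,"tz":40,"rx":0,"ry":0,"rz":0.39,"fingers":255},{"tx":120,"ty":200,"tz":50,"rx":0,"ry":0,"rz":0.52,"fingers":255},{"tx":150,"ty":250,"tz":60,"rx":0,"ry":0,"rz":0.65,"fingers":255},{"tx":180,"ty":300,"tz":70,"rx":0,"ry":0,"rz":0.78,"fingers":255},{"tx":210,"ty":350,"tz":80,"rx":0,"ry":0,"rz":0.91,"fingers":255},{"tx":240,"ty":400,"tz":90,"rx":0,"ry":0,"rz":1.04,"fingers":255},{"tx":270,"ty":450,"tz":100,"rx":0,"ry":0,"rz":1.17,"fingers":255},{"tx":300,"ty":500,"tz":120,"rx":0,"ry":0,"rz":1.255,"fingers":255}]'
python3 -m creep '[{"tx":20,"ty":40,"tz":0,"rx":0,"ry":0,"rz":0,"fingers":255},{"tx":40,"ty":80,"tz":0,"rx":0,"ry":0,"rz":0,"fingers":255},{"tx":40,"ty":80,"tz":0,"rx":0,"ry":0,"rz":0,"fingers":255},{"tx":40,"ty":80,"tz":0,"rx":0,"ry":0,"rz":0,"fingers":255}]'
python3 - <<'E'
from h import *
d=grab('wrist','w2.png'); o=ctrl.get_obs();print(o['ee_pos'],o['ft_force'],o['width'],o['qpos']); print(cv2.Rodrigues(o['orientation'])[0].round(3))
E
```

```text
t: 1.6
ee_pos: [494.4, -92.2, 350.8]
orientation: [-1.211, 1.207, -1.206]
ft_force: [1.0, -1.0, -0.2]
width: 0.5
t: 2.1
ee_pos: [533.7, -14.4, 350.5]
orientation: [-1.21, 1.209, -1.209]
ft_force: [0.3, -0.7, -0.7]
width: 0.2
[533.62341208 -14.79113344 350.55377674] [ 0.09659683 -0.51901661  0.14782592] 0.16321032972417152 [-4.98167985e-02  1.65316277e-01  1.70159777e+00 -3.47823791e-04
  1.27517094e+00 -4.92556432e-02]
[[-0.    -0.001  1.   ]
 [-1.    -0.    -0.   ]
 [ 0.    -1.    -0.001]]
```

View pics/w2.png

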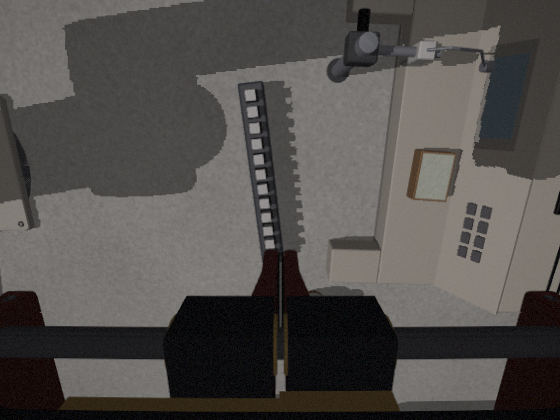

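```bash
python3 - <<'E'
import cv2
a=cv2.imread('pics/w2.png')[30:300,210:450]; cv2.imwrite('pics/w2z.png',cv2.resize(a,None,fx=2.2,fy=2.2,interpolation=cv2.INTER_CUBIC))
E
```

```text
(no output)
```

View pics/w2z.png

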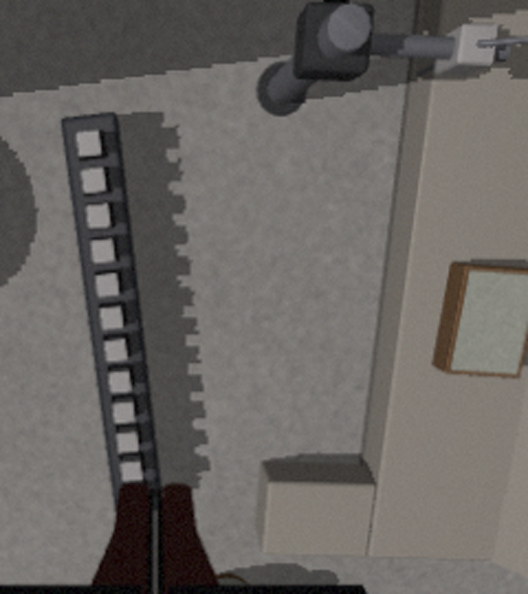

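```bash
python3 - <<'E'
from h import *
d=ctrl.get_image('wrist'); f=lambda p:(np.array(p,float)+.5)/2.2-.5+[210,30]
for k,u,v,z in [('rackLf',62,121,32),('rackLb',116,114,32),('rackf',112,470,32),('rackb',157,480,32),('backwallTop1',432,90,45),('backwallTop2',374,472,45),('backwallfoot1',408,90,0),('backfoot2',362,460,0),('Rfront top',262,483,45),('Rfront base',265,460,0),('Routf',262,552,45),('Rouback',369,555,45),('post',281,95,0),('posttop',349,28,170)]:
    print(k,onz(d,f((u,v)),z)[0].round(1))
print('tip', )
E
```

```text
rackLf [473.  116.3  32. ]
rackLb [507.7 120.5  32. ]
rackf [ 500.9 -123.3   32. ]
rackb [ 534.2 -131.2   32. ]
backwallTop1 [703.8 133.3  45. ]
backwallTop2 [ 690.6 -119.7   45. ]
backwallfoot1 [704.1 139.9   0. ]
backfoot2 [ 695.6 -127.6    0. ]
Rfront top [ 610.1 -128.2   45. ]
Rfront base [ 619.1 -127.5    0. ]
Routf [ 612.7 -183.9   45. ]
Rouback [ 693.1 -186.5   45. ]
post [618.1 136.4   0. ]
posttop [617.9 139.4 170. ]
tip
```

The wrist view shows the rack from its left end at (239–262, 84) to the fingers at (270,250), and the back wall's top edge running from (406,71) to (380,244). Three views agree on the positions:

| Item | Position |
|---|---|
| Photometer origin | about (706, 204), y axis slope about 0.038 |
| Post | about (618, 143) |
| Rack left end centre | about (490, 118) |
| Rack yaw | about +0.116 |

Next I'll go in front of the left end, with the tool leaned so its body and camera stay clear of the post.

```bash
python3 -m creep '[{"tx":-30,"ty":35,"tz":-40,"rx":0.1,"ry":0,"rz":0,"fingers":255},{"tx":-60,"ty":70,"tz":-80,"rx":0.2,"ry":0,"rz":0,"fingers":255},{"tx":-95,"ty":105,"tz":-120,"rx":0.3,"ry":0,"rz":0,"fingers":255},{"tx":-95,"ty":105,"tz":-180,"rx":0.3,"ry":0,"rz":0,"fingers":255},{"tx":-95,"ty":105,"tz":-240,"rx":0.3,"ry":0,"rz":0,"fingers":255},{"tx":-95,"ty":105,"tz":-290,"rx":0.3,"ry":0,"rz":0,"fingers":255},{"tx":-95,"ty":105,"tz":-330,"rx":0.3,"ry":0,"rz":0,"fingers":255},{"tx":-95,"ty":105,"tz":-330,"rx":0.3,"ry":0,"rz":0,"fingers":255}]'
python3 - <<'E'
from h import *
d=grab('wrist','w3.png')
E
```

```text
t: 3.2
ee_pos: [437.2, 90.1, 18.8]
orientation: [-0.988, 1.342, -0.985]
ft_force: [-0.3, -0.8, 0.2]
width: 0.8
```

View pics/w3.png

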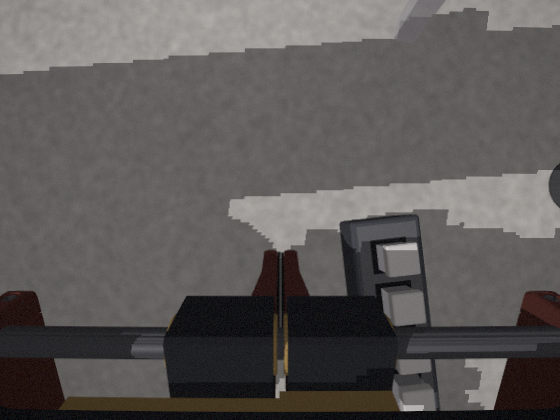

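The fingertips are at (280,255), just in front of the rack's left end at (342–418, 218), and nothing is touching. Now I'll push the left end in.

```bash
python3 -m creep '[{"tx":12,"ty":0,"tz":0,"rx":0,"ry":0,"rz":0,"fingers":255},{"tx":22,"ty":0,"tz":0,"rx":0,"ry":0,"rz":0,"fingers":255},{"tx":32,"ty":0,"tz":0,"rx":0,"ry":0,"rz":0,"fingers":255},{"tx":42,"ty":0,"tz":0,"rx":0,"ry":0,"rz":0,"fingers":255},{"tx":52,"ty":0,"tz":0,"rx":0,"ry":0,"rz":0,"fingers":255},{"tx":62,"ty":0,"tz":0,"rx":0,"ry":0,"rz":0,"fingers":255},{"tx":72,"ty":0,"tz":0,"rx":0,"ry":0,"rz":0,"fingers":255},{"tx":82,"ty":0,"tz":0,"rx":0,"ry":0,"rz":0,"fingers":255},{"tx":92,"ty":0,"tz":0,"rx":0,"ry":0,"rz":0,"fingers":255},{"tx":92,"ty":0,"tz":0,"rx":0,"ry":0,"rz":0,"fingers":255}]'
cat > look.py <<'E'
import sys
from h import *
n=sys.argv[1]
a=grab('scene')['pixels'][160:340,170:370]; b=grab('side')['pixels'][160:300,190:350]
A=cv2.resize(a,None,fx=2.2,fy=2.2,interpolation=cv2.INTER_CUBIC);B=cv2.resize(b,None,fx=2.2,fy=2.2,interpolation=cv2.INTER_CUBIC)
h=max(len(A),len(B)); pad=lambda X:cv2.copyMakeBorder(X,0,h-len(X),0,0,cv2.BORDER_CONSTANT)
cv2.imwrite('pics/'+n,np.hstack([pad(A),pad(B)])); print(A.shape,B.shape)
E
python3 look.py l1.png
```

```text
t: 4.5
ee_pos: [532.5, 90.8, 20.7]
orientation: [-0.985, 1.335, -0.986]
ft_force: [0.3, 0.4, 0.5]
width: 0.5
(396, 440, 3) (308, 352, 3)
```

View pics/l1.png

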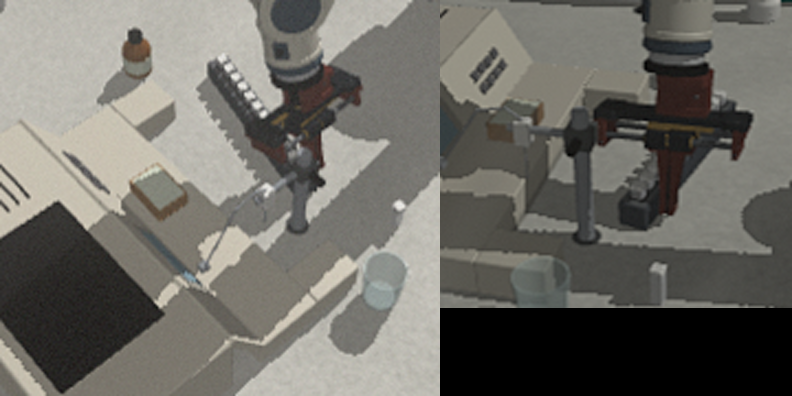

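The rack's left end has swung forward, now at about (300,150) in the scene crop, right of the post. I'll measure it.

```bash
cat > big.py <<'E'
import sys
from h import *
n=sys.argv[1]; b=grab('side',n+'_s_raw.png')['pixels'][170:290,190:350]
cv2.imwrite('pics/'+n+'_s.png',cv2.resize(b,None,fx=4,fy=4,interpolation=cv2.INTER_CUBIC))
b=grab('scene',n+'_c_raw.png')['pixels'][170:290,220:350]
cv2.imwrite('pics/'+n+'_c.png',cv2.resize(b,None,fx=4,fy=4,interpolation=cv2.INTER_CUBIC))
grab('wrist',n+'_w.png')
E
cat > pt.py <<'E'
import sys
from h import *
# args: cam u v z ... (cam: s,c crops x4, w raw)
a=sys.argv[1:]; D={}
O=np.array([706,204.]);ex=np.array([1,-.038])/np.hypot(1,.038);ey=np.array([.038,1])/np.hypot(1,.038)
for i in range(0,len(a),4):
    c,u,v,z=a[i],*map(float,a[i+1:i+4])
    nm={'s':'side','c':'scene','w':'wrist'}[c]
    if nm not in D: D[nm]=ctrl.get_image(nm)
    p=np.array([u,v])
    if c!='w': p=(p+.5)/4-.5+([190,170] if c=='s' else [220,170])
    w=onz(D[nm],p,z)[0]; print(a[i:i+4],w.round(1),'phot',((w[:2]-O)@ex).round(1),((w[:2]-O)@ey).round(1))
E
python3 big.py b1
```

```text
(no output)
```

View pics/b1_s.png

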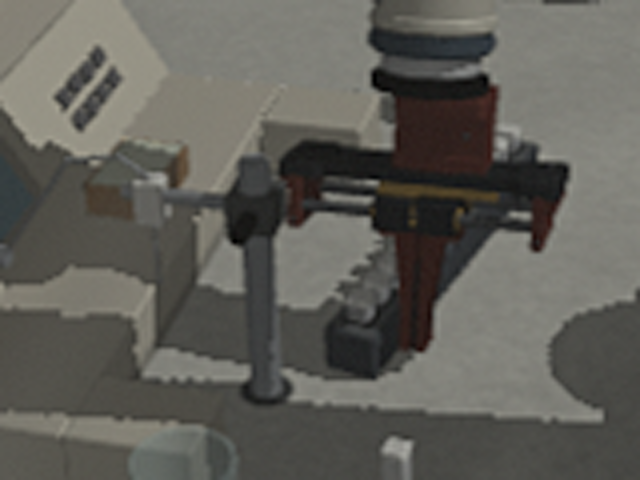

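View pics/b1_c.png

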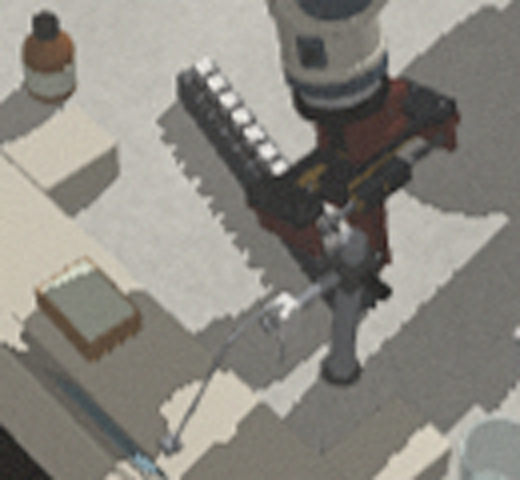

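View pics/b1_w.png

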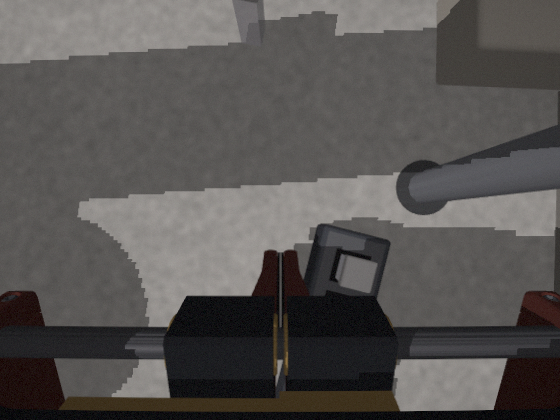

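```bash
python3 pt.py w 319 226 32 w 389 241 32 w 424 190 0 s 328 318 32 s 383 350 32 s 328 362 0 s 376 377 0 c 179 88 32 c 177 75 32
```

```text
['w', '319', '226', '32'] [549.9 117.4  32. ] phot -152.7 -92.5
['w', '389', '241', '32'] [585.8 109.7  32. ] phot -116.5 -98.8
['w', '424', '190', '0'] [618.8 138.9   0. ] phot -84.7 -68.4
['s', '328', '318', '32'] [587.   96.3  32. ] phot -114.8 -112.2
['s', '383', '350', '32'] [544.7 123.9  32. ] phot -158.1 -86.2
['s', '328', '362', '0'] [587.  100.6   0. ] phot -115.0 -107.8
['s', '376', '377', '0'] [552.7 110.5   0. ] phot -149.7 -99.3
['c', '179', '88', '32'] [ 530.5 -145.9   32. ] phot -162.0 -356.4
['c', '177', '75', '32'] [ 521.4 -158.6   32. ] phot -170.7 -369.3
```

The rack's left end is at about (568,113) with tilt about 0.215 and its right end near (508,−160). I'll now push just left of its middle to carry it forward with only a little more turn.

```bash
python3 -m creep '[{"tx":-40,"ty":0,"tz":0,"rx":0,"ry":0,"rz":0,"fingers":255},{"tx":-42,"ty":-45,"tz":0,"rx":0,"ry":0,"rz":0,"fingers":255},{"tx":-42,"ty":-90,"tz":0,"rx":0,"ry":0,"rz":0,"fingers":255},{"tx":-28,"ty":-90,"tz":0,"rx":0,"ry":0,"rz":0,"fingers":255},{"tx":-18,"ty":-90,"tz":0,"rx":0,"ry":0,"rz":0,"fingers":255},{"tx":-8,"ty":-90,"tz":0,"rx":0,"ry":0,"rz":0,"fingers":255},{"tx":2,"ty":-90,"tz":0,"rx":0,"ry":0,"rz":0,"fingers":255},{"tx":12,"ty":-90,"tz":0,"rx":0,"ry":0,"rz":0,"fingers":255},{"tx":22,"ty":-90,"tz":0,"rx":0,"ry":0,"rz":0,"fingers":255},{"tx":22,"ty":-90,"tz":0,"rx":0,"ry":0,"rz":0,"fingers":255}]'
python3 big.py b2
```

```text
t: 6.15
ee_pos: [554.6, 0.9, 20.8]
orientation: [-0.985, 1.335, -0.987]
ft_force: [-0.3, 0.3, -0.6]
width: 0.8
```

View pics/b2_s.png

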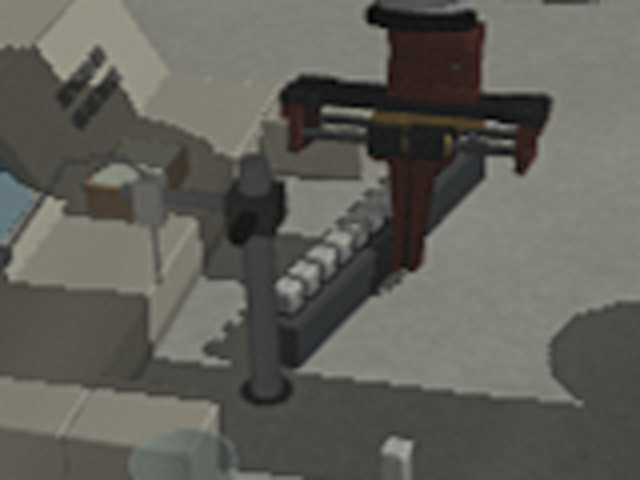

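View pics/b2_c.png

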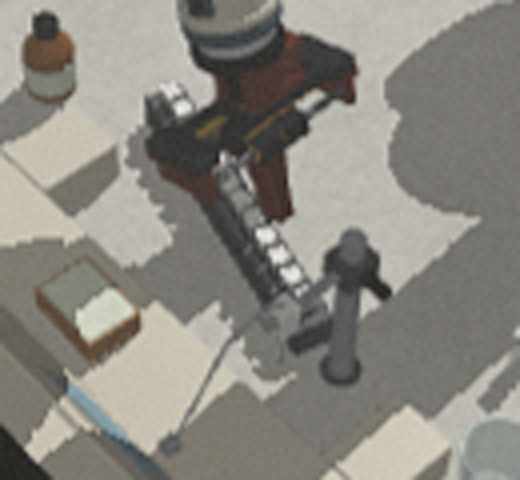

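View pics/b2_w.png

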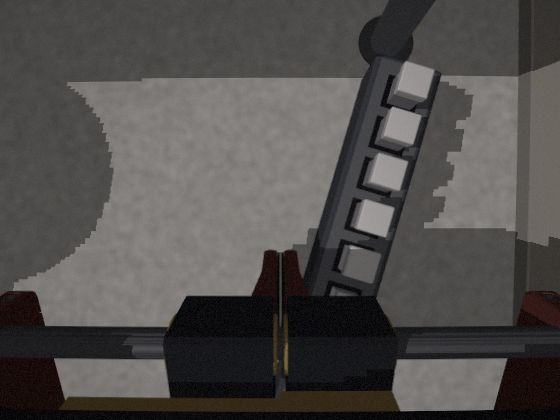

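```bash
python3 pt.py w 375 57 32 w 440 71 32 w 306 290 32 w 384 45 0 s 282 365 0 s 299 330 32 c 147 97 32 c 149 130 0
```

```text
['w', '375', '57', '32'] [601.4 114.6  32. ] phot -101.1 -93.3
['w', '440', '71', '32'] [635.2 107.6  32. ] phot -67.0 -99.1
['w', '306', '290', '32'] [565.6  -5.4  32. ] phot -132.3 -214.6
['w', '384', '45', '0'] [617.  139.1   0. ] phot -86.5 -68.3
['s', '282', '365', '0'] [615.8 109.6   0. ] phot -86.6 -97.8
['s', '299', '330', '32'] [602.2 112.9  32. ] phot -100.3 -95.0
['c', '147', '97', '32'] [ 558.  -157.1   32. ] phot -134.2 -366.4
['c', '149', '130', '0'] [ 564.2 -148.9    0. ] phot -128.3 -358.1
```

```bash
python3 -m creep '[{"tx":10,"ty":0,"tz":0,"rx":0,"ry":0,"rz":0,"fingers":255},{"tx":20,"ty":0,"tz":0,"rx":0,"ry":0,"rz":0,"fingers":255},{"tx":30,"ty":0,"tz":0,"rx":0,"ry":0,"rz":0,"fingers":255},{"tx":30,"ty":0,"tz":0,"rx":0,"ry":0,"rz":0,"fingers":255}]'
python3 big.py b3
```

```text
t: 6.95
ee_pos: [584.6, 0.8, 20.8]
orientation: [-0.985, 1.335, -0.986]
ft_force: [-0.5, -0.3, -0.3]
width: 0.8
```

View pics/b3_c.png

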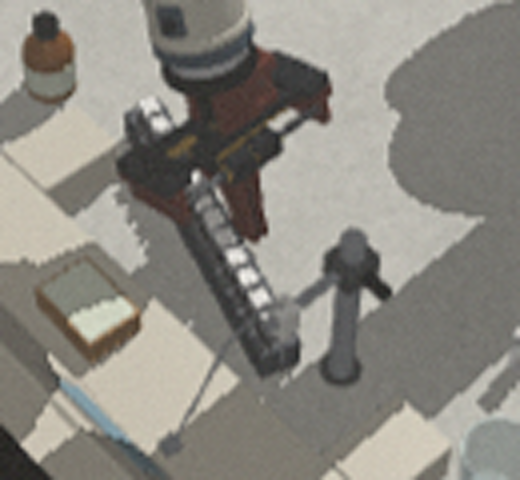

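View pics/b3_w.png

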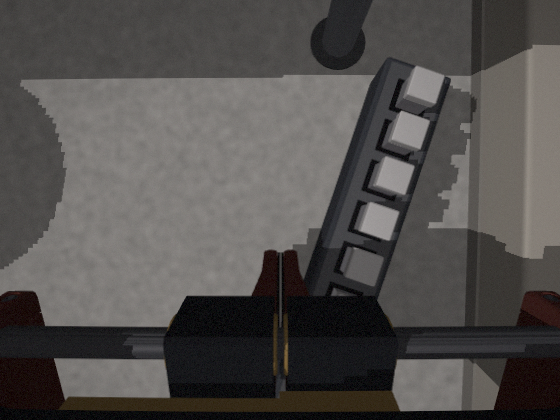

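```bash
python3 pt.py w 389 58 32 w 451 78 32 w 309 290 32 w 337 46 0 w 468 300 0 w 477 80 0 c 127 113 32
```

```text
['w', '389', '58', '32'] [638.7 114.3  32. ] phot -63.9 -92.2
['w', '451', '78', '32'] [670.9 104.1  32. ] phot -31.3 -101.2
['w', '309', '290', '32'] [597.1  -5.3  32. ] phot -100.8 -213.3
['w', '337', '46', '0'] [617.6 138.4   0. ] phot -85.8 -68.9
['w', '468', '300', '0'] [698.6 -19.1   0. ] phot 1.0 -223.2
['w', '477', '80', '0'] [705.1 117.7   0. ] phot 2.4 -86.3
['c', '127', '113', '32'] [ 583.  -154.9   32. ] phot -109.3 -363.4
```

Left end is at about (655,109), tilt about 0.33, with some 18 mm of clearance to the post line. Next I'll stand the tool upright, turn it square to the right end face, go over and push along the rack's axis.

```bash
python3 -m creep '[{"tx":-30,"ty":0,"tz":30,"rx":0,"ry":0,"rz":0,"fingers":255},{"tx":-40,"ty":-10,"tz":85,"rx":-0.1,"ry":0.017,"rz":-0.11,"fingers":255},{"tx":-40,"ty":-55,"tz":110,"rx":-0.2,"ry":0.033,"rz":-0.22,"fingers":255},{"tx":-36,"ty":-115,"tz":110,"rx":-0.297,"ry":0.05,"rz":-0.328,"fingers":255},{"tx":-32,"ty":-165,"tz":110,"rx":-0.297,"ry":0.05,"rz":-0.328,"fingers":255},{"tx":-31,"ty":-187,"tz":85,"rx":-0.297,"ry":0.05,"rz":-0.328,"fingers":255},{"tx":-31,"ty":-187,"tz":40,"rx":-0.297,"ry":0.05,"rz":-0.328,"fingers":255},{"tx":-31,"ty":-187,"tz":6,"rx":-0.297,"ry":0.05,"rz":-0.328,"fingers":255},{"tx":-31,"ty":-187,"tz":6,"rx":-0.297,"ry":0.05,"rz":-0.328,"fingers":255}]'
python3 big.py b4; python3 -c "
from h import *
print(cv2.Rodrigues(ctrl.get_obs()['orientation'])[0].round(3))"
```

```text
t: 8.32
ee_pos: [550.0, -185.4, 24.5]
orientation: [-1.037, 1.454, -1.445]
ft_force: [0.3, -0.2, 0.6]
width: 0.4
[[-0.324  0.001  0.946]
 [-0.946 -0.    -0.324]
 [-0.    -1.     0.001]]
```

View pics/b4_c.png

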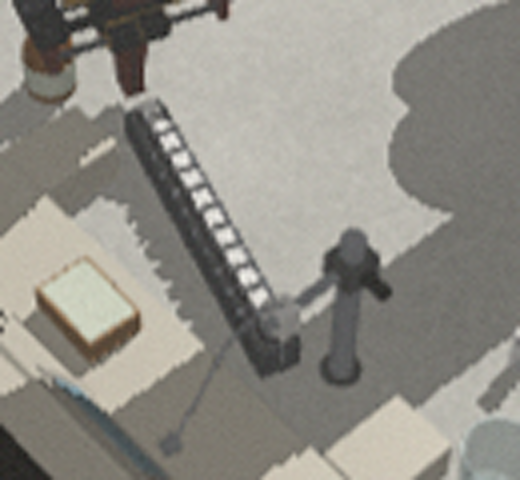

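View pics/b4_w.png

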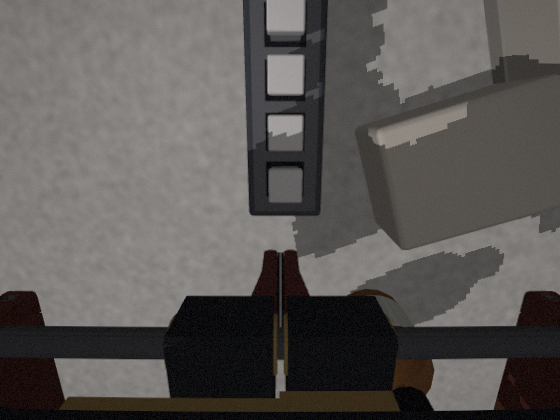

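The tool is square behind the right end face, which lies at (250–320, 214) with the fingers at (280,255). Now I'll push along the axis.

```bash
python3 -m creep '[{"tx":4,"ty":9,"tz":0,"rx":0,"ry":0,"rz":0,"fingers":255},{"tx":7,"ty":18,"tz":0,"rx":0,"ry":0,"rz":0,"fingers":255},{"tx":10,"ty":26,"tz":0,"rx":0,"ry":0,"rz":0,"fingers":255},{"tx":13,"ty":34,"tz":0,"rx":0,"ry":0,"rz":0,"fingers":255},{"tx":16,"ty":42,"tz":0,"rx":0,"ry":0,"rz":0,"fingers":255},{"tx":19,"ty":50,"tz":0,"rx":0,"ry":0,"rz":0,"fingers":255},{"tx":21,"ty":57,"tz":0,"rx":0,"ry":0,"rz":0,"fingers":255},{"tx":21,"ty":57,"tz":0,"rx":0,"ry":0,"rz":0,"fingers":255}]'
python3 big.py b5
```

```text
t: 9.48
ee_pos: [573.2, -128.3, 26.5]
orientation: [-1.035, 1.449, -1.447]
ft_force: [0.1, -0.9, -0.2]
width: 0.5
```

View pics/b5_c.png

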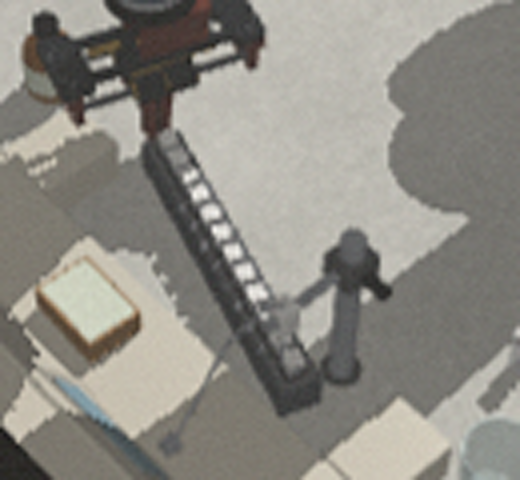

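View pics/b5_w.png

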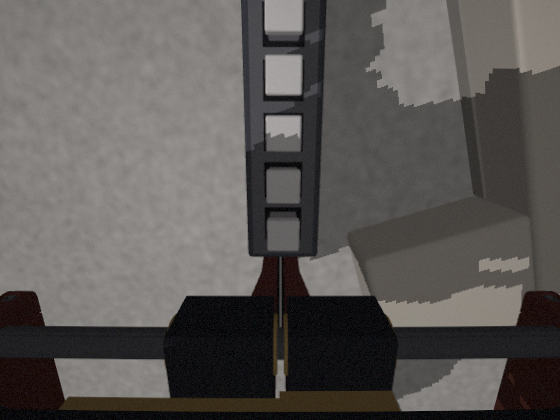

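View pics/b5_s.png

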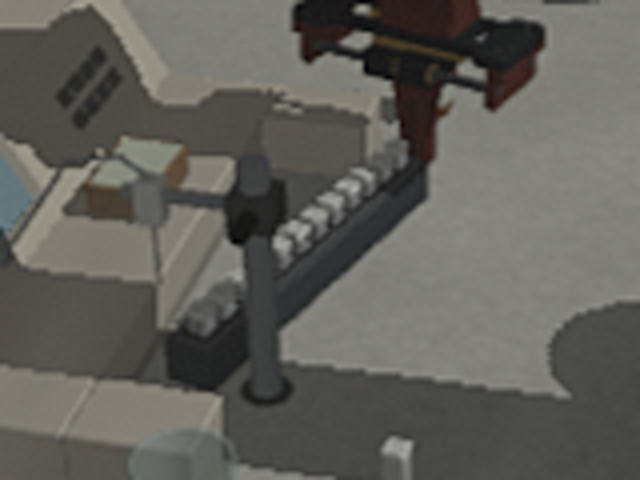

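The left end is now behind the post (scene crop (300,395), side crop (205,365)), and the right end is still well out in front. I'll slide it a little further so the right end clears the right wall.

```bash
python3 -m creep '[{"tx":3,"ty":8,"tz":0,"rx":0,"ry":0,"rz":0,"fingers":255},{"tx":6,"ty":16,"tz":0,"rx":0,"ry":0,"rz":0,"fingers":255},{"tx":8,"ty":23,"tz":0,"rx":0,"ry":0,"rz":0,"fingers":255},{"tx":8,"ty":23,"tz":0,"rx":0,"ry":0,"rz":0,"fingers":255}]'
python3 big.py b6
```

```text
t: 10.12
ee_pos: [581.5, -105.3, 26.7]
orientation: [-1.035, 1.448, -1.447]
ft_force: [-0.7, 0.4, 0.1]
width: 0.6
```

View pics/b6_c.png

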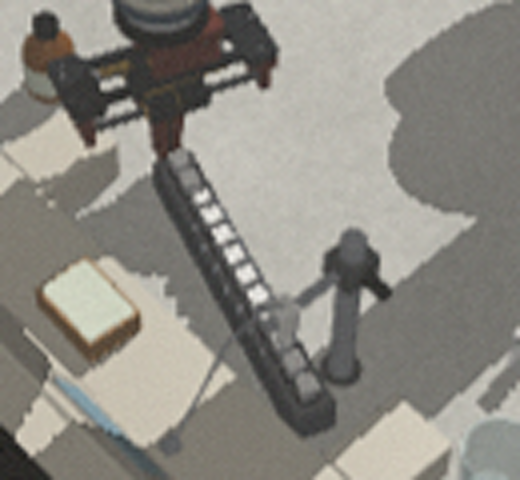

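View pics/b6_w.png

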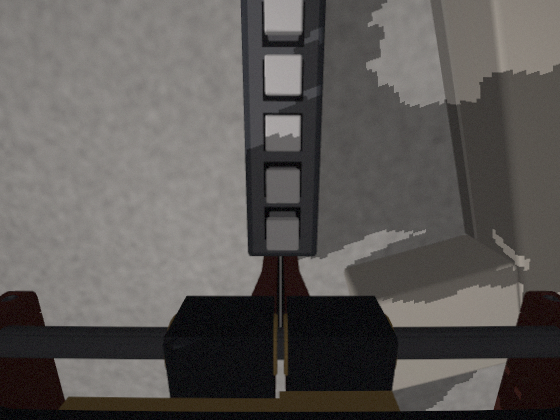

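View pics/b6_s.png

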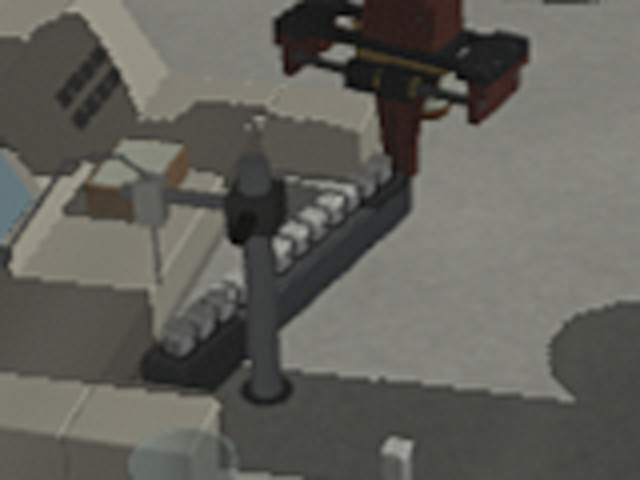

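Rack now: left end about (675,169), right end about (585,−96), clear of the right wall's inner line. I'll go round to the front face, right of centre, and push that part in.

```bash
python3 -m creep '[{"tx":-4,"ty":-12,"tz":0,"rx":0,"ry":0,"rz":0,"fingers":255},{"tx":-48,"ty":-15,"tz":0,"rx":0,"ry":0,"rz":0.11,"fingers":255},{"tx":-46,"ty":30,"tz":0,"rx":0,"ry":0,"rz":0.22,"fingers":255},{"tx":-32,"ty":75,"tz":0,"rx":0,"ry":0,"rz":0.328,"fingers":255},{"tx":-22,"ty":96,"tz":0,"rx":0,"ry":0,"rz":0.328,"fingers":255},{"tx":-8,"ty":96,"tz":0,"rx":0,"ry":0,"rz":0.328,"fingers":255},{"tx":3,"ty":96,"tz":0,"rx":0,"ry":0,"rz":0.328,"fingers":255},{"tx":14,"ty":96,"tz":0,"rx":0,"ry":0,"rz":0.328,"fingers":255},{"tx":25,"ty":96,"tz":0,"rx":0,"ry":0,"rz":0.328,"fingers":255},{"tx":25,"ty":96,"tz":0,"rx":0,"ry":0,"rz":0.328,"fingers":255}]'
python3 big.py b7
```

```text
t: 11.52
ee_pos: [607.4, -10.6, 26.7]
orientation: [-1.207, 1.211, -1.212]
ft_force: [0.7, 0.4, -0.3]
width: 0.4
```

View pics/b7_c.png

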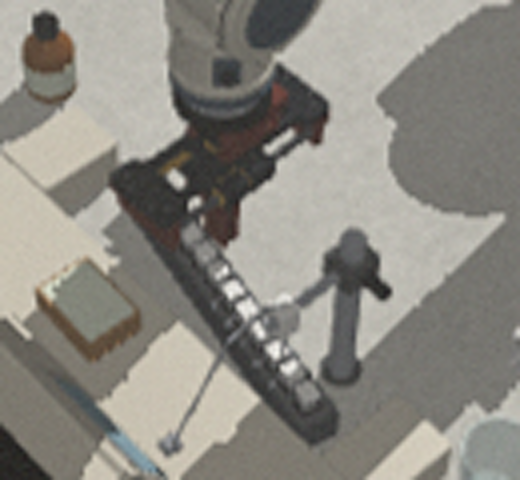

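View pics/b7_w.png

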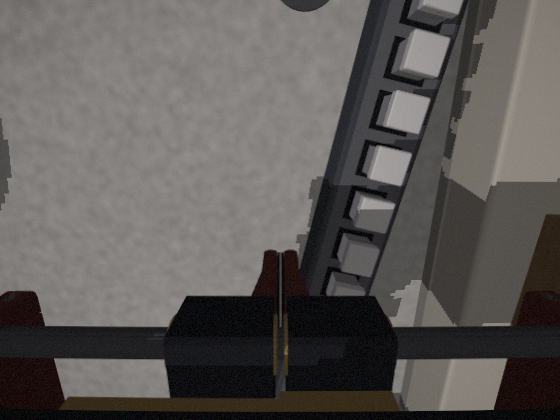

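View pics/b7_s.png

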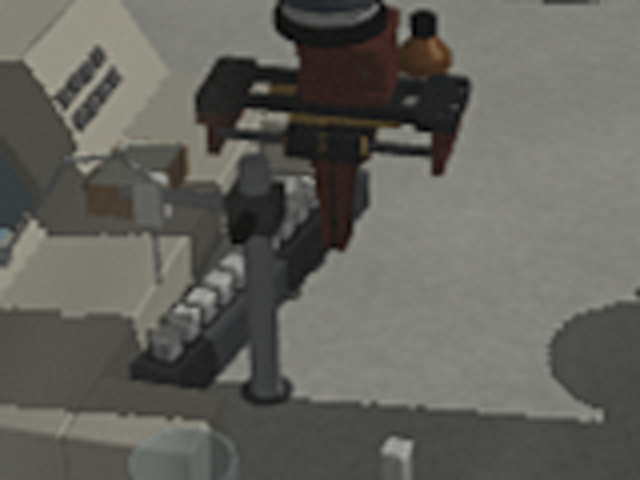

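```bash
python3 pt.py w 377 0 32 w 303 290 32 w 460 40 32 w 397 240 32 w 382 -10 32 w 440 200 45 c 315 428 32 c 340 405 32 s 215 360 32
```

```text
['w', '377', '0', '32'] [645.8 118.2  32. ] phot -56.9 -88.0
['w', '303', '290', '32'] [617.4 -17.   32. ] phot -80.1 -224.2
['w', '460', '40', '32'] [682.8 103.4  32. ] phot -19.3 -101.4
['w', '397', '240', '32'] [665.   11.6  32. ] phot -33.7 -193.8
['w', '382', '-10', '32'] [647.5 121.9  32. ] phot -55.3 -84.3
['w', '440', '200', '45'] [677.2  35.7  45. ] phot -22.4 -169.2
['c', '315', '428', '32'] [688.5 178.8  32. ] phot -16.5 -25.9
['c', '340', '405', '32'] [660.4 177.5  32. ] phot -44.6 -28.2
['s', '215', '360', '32'] [646.  154.4  32. ] phot -58.1 -51.8
```

```bash
python3 -m creep '[{"tx":10,"ty":0,"tz":0,"rx":0,"ry":0,"rz":0,"fingers":255},{"tx":20,"ty":0,"tz":0,"rx":0,"ry":0,"rz":0,"fingers":255},{"tx":30,"ty":0,"tz":0,"rx":0,"ry":0,"rz":0,"fingers":255},{"tx":30,"ty":0,"tz":0,"rx":0,"ry":0,"rz":0,"fingers":255}]'
python3 big.py b8
```

```text
t: 12.32
ee_pos: [637.6, -10.1, 26.8]
orientation: [-1.207, 1.21, -1.211]
ft_force: [-0.1, 0.3, -0.5]
width: 0.6
```

View pics/b8_c.png

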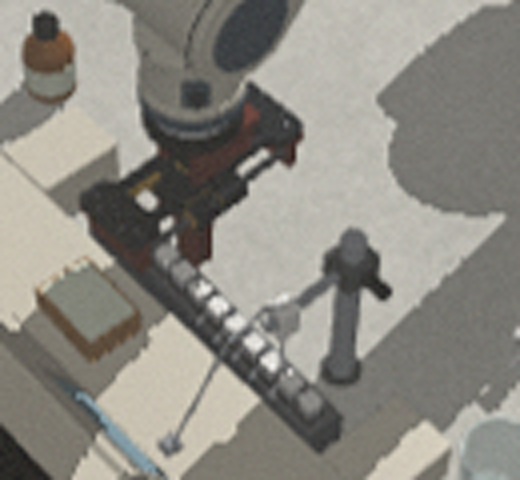

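View pics/b8_w.png

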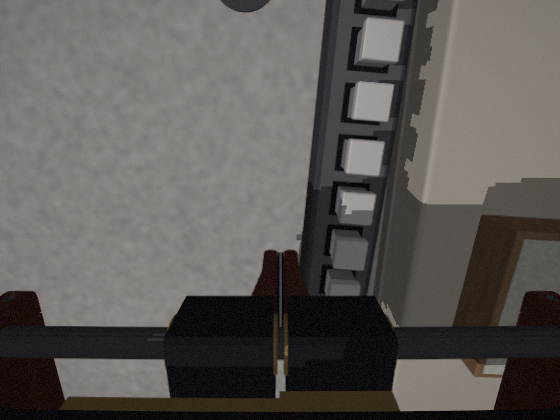

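```bash
python3 pt.py w 330 0 32 w 303 250 32 w 401 60 32 w 368 300 32 w 432 60 45 w 420 190 45 c 318 440 32 c 342 414 32
```

```text
['w', '330', '0', '32'] [656.3 118.3  32. ] phot -46.4 -87.5
['w', '303', '250', '32'] [647.1   6.3  32. ] phot -51.3 -199.8
['w', '401', '60', '32'] [688.2  95.5  32. ] phot -13.7 -109.1
['w', '368', '300', '32'] [683.1 -23.1  32. ] phot -14.3 -227.8
['w', '432', '60', '45'] [696.   93.3  45. ] phot -5.8 -111.0
['w', '420', '190', '45'] [697.7  40.5  45. ] phot -2.1 -163.7
['c', '318', '440', '32'] [694.3 187.6  32. ] phot -11.1 -16.8
['c', '342', '414', '32'] [665.  184.1  32. ] phot -40.2 -21.4
```

The rack is nearly parallel: front face at −46 to −51 mm, so about 12 mm off the wall, and left end about 19 mm from the left wall. I'll lift and look at the gap at the right end.

```bash
python3 -m creep '[{"tx":-25,"ty":0,"tz":0,"rx":0,"ry":0,"rz":0,"fingers":255},{"tx":-40,"ty":-20,"tz":50,"rx":0,"ry":0,"rz":0,"fingers":255},{"tx":-20,"ty":-60,"tz":100,"rx":0,"ry":0,"rz":0,"fingers":255},{"tx":10,"ty":-90,"tz":130,"rx":0,"ry":0,"rz":0,"fingers":255},{"tx":20,"ty":-95,"tz":150,"rx":0,"ry":0,"rz":0,"fingers":255},{"tx":20,"ty":-95,"tz":150,"rx":0,"ry":0,"rz":0,"fingers":255}]'
python3 big.py b9
```

```text
t: 13.32
ee_pos: [657.5, -105.8, 178.4]
orientation: [-1.205, 1.209, -1.214]
ft_force: [-0.1, 0.6, -0.9]
width: 0.3
```

View pics/b9_w.png

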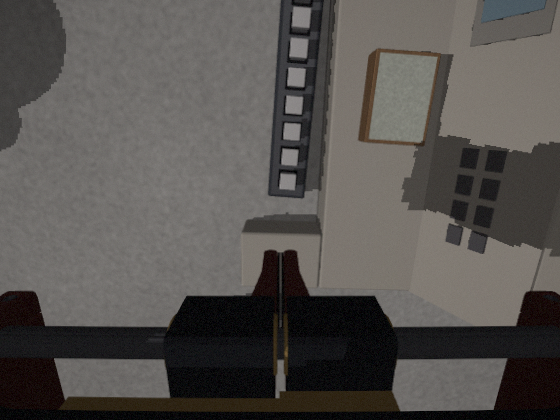

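View pics/b9_c.png

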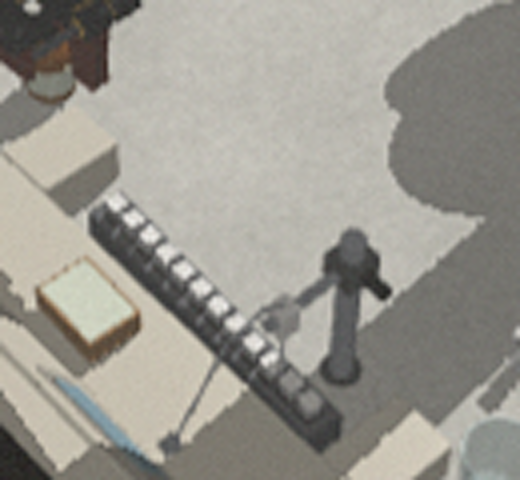

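```bash
python3 pt.py w 269 194 32 w 303 196 32 w 281 10 32 w 242 232 45 w 320 234 45 w 249 219 0 w 318 220 0 w 334 10 45 w 321 220 45
```

```text
['w', '269', '194', '32'] [642.4 -91.5  32. ] phot -52.3 -297.7
['w', '303', '196', '32'] [675.6 -93.5  32. ] phot -19.0 -298.5
['w', '281', '10', '32'] [654.3  66.   32. ] phot -46.5 -139.8
['w', '242', '232', '45'] [ 616.4 -126.2   45. ] phot -77.0 -333.3
['w', '320', '234', '45'] [ 691.9 -128.3   45. ] phot -1.5 -332.5
['w', '249', '219', '0'] [ 618.7 -126.9    0. ] phot -74.7 -333.9
['w', '318', '220', '0'] [ 695.1 -128.1    0. ] phot 1.7 -332.2
['w', '334', '10', '45'] [696.7  62.   45. ] phot -3.9 -142.3
['w', '321', '220', '45'] [ 692.4 -114.    45. ] phot -1.5 -318.3
```

The gap at the right end is about 34 mm (rack end face y≈−92, wall y≈−127). I'll set the 20 mm wide fingertips down in the middle of it, then push left.

```bash
python3 -m creep '[{"tx":0,"ty":-5,"tz":-40,"rx":0,"ry":0,"rz":0,"fingers":255},{"tx":0,"ty":-5,"tz":-80,"rx":0,"ry":0,"rz":0,"fingers":255},{"tx":0,"ty":-5,"tz":-105,"rx":0,"ry":0,"rz":0,"fingers":255},{"tx":0,"ty":-5,"tz":-120,"rx":0,"ry":0,"rz":0,"fingers":255},{"tx":0,"ty":-5,"tz":-120,"rx":0,"ry":0,"rz":0,"fingers":255}]'
python3 big.py b10
```

```text
t: 14.15
ee_pos: [655.0, -109.6, 55.2]
orientation: [-1.21, 1.214, -1.209]
ft_force: [0.7, 0.6, 0.1]
width: 0.6
```

View pics/b10_w.png

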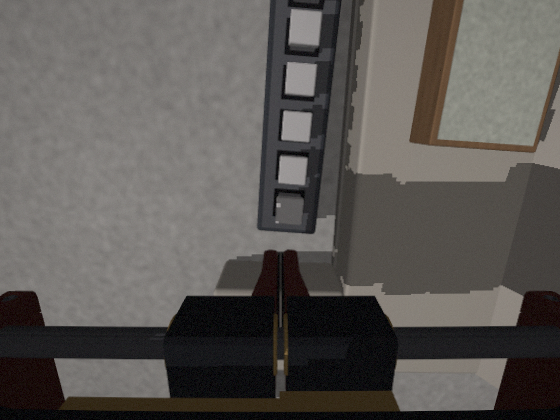

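View pics/b10_s.png

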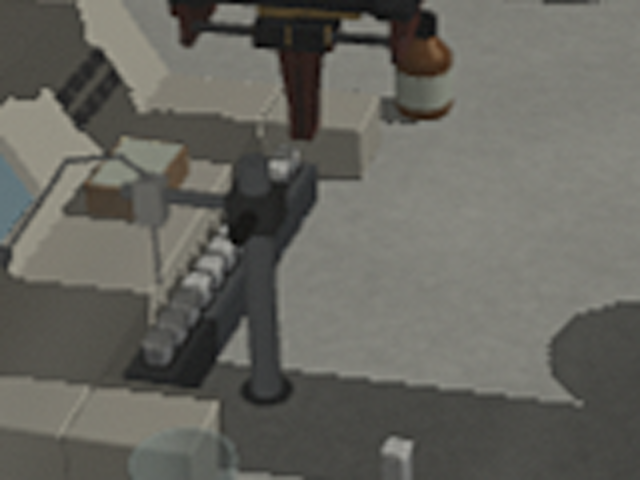

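```bash
python3 -m creep '[{"tx":3,"ty":0,"tz":-10,"rx":0,"ry":0,"rz":0,"fingers":255},{"tx":4,"ty":0,"tz":-20,"rx":0,"ry":0,"rz":0,"fingers":255},{"tx":4,"ty":0,"tz":-29,"rx":0,"ry":0,"rz":0,"fingers":255},{"tx":4,"ty":0,"tz":-29,"rx":0,"ry":0,"rz":0,"fingers":255}]'
python3 -m creep '[{"tx":0,"ty":5,"tz":0,"rx":0,"ry":0,"rz":0,"fingers":255},{"tx":0,"ty":10,"tz":0,"rx":0,"ry":0,"rz":0,"fingers":255},{"tx":0,"ty":15,"tz":0,"rx":0,"ry":0,"rz":0,"fingers":255},{"tx":0,"ty":18,"tz":0,"rx":0,"ry":0,"rz":0,"fingers":255},{"tx":0,"ty":18,"tz":0,"rx":0,"ry":0,"rz":0,"fingers":255}]'
python3 big.py b11
```

```text
t: 14.8
ee_pos: [659.3, -109.9, 26.4]
orientation: [-1.21, 1.213, -1.209]
ft_force: [0.6, 0.4, -0.7]
width: 0.7
t: 15.42
ee_pos: [660.2, -91.6, 27.8]
orientation: [-1.208, 1.211, -1.21]
ft_force: [-0.5, 0.3, 0.6]
width: 0.3
```

View pics/b11_w.png

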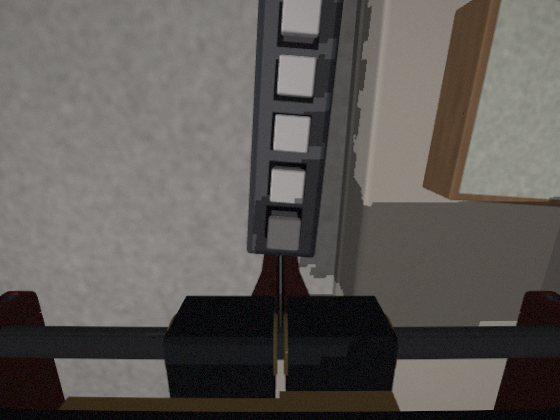

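View pics/b11_c.png

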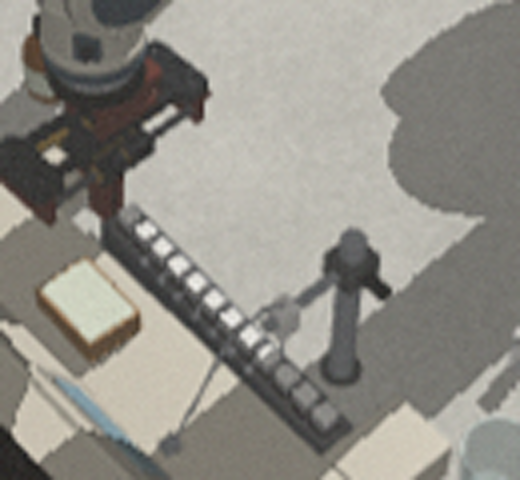

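```bash
python3 -m creep '[{"tx":0,"ty":2,"tz":0,"rx":0,"ry":0,"rz":0,"fingers":255},{"tx":0,"ty":2,"tz":0,"rx":0,"ry":0,"rz":0,"fingers":255}]'
python3 -m creep '[{"tx":0,"ty":2,"tz":0,"rx":0,"ry":0,"rz":0,"fingers":255},{"tx":0,"ty":2,"tz":0,"rx":0,"ry":0,"rz":0,"fingers":255}]'
```

```text
t: 15.82
ee_pos: [660.2, -90.1, 27.8]
orientation: [-1.208, 1.211, -1.211]
ft_force: [-0.1, -0.3, 1.2]
width: 0.5
t: 16.08
ee_pos: [660.4, -89.7, 27.8]
orientation: [-1.209, 1.21, -1.212]
ft_force: [0.5, -9.7, -0.8]
width: 0.5
```

Force of −9.7 N in y shows the left end has reached the end wall. Now I'll back off, go round to the front near the middle with the tool leaned again, and press the rack to the back wall.

```bash
python3 -m creep '[{"tx":0,"ty":-8,"tz":0,"rx":0,"ry":0,"rz":0,"fingers":255},{"tx":-5,"ty":-8,"tz":50,"rx":0,"ry":0,"rz":0,"fingers":255},{"tx":-40,"ty":20,"tz":80,"rx":0.05,"ry":0,"rz":0,"fingers":255},{"tx":-54,"ty":65,"tz":80,"rx":0.15,"ry":0,"rz":0,"fingers":255},{"tx":-54,"ty":110,"tz":80,"rx":0.25,"ry":0,"rz":0,"fingers":255},{"tx":-54,"ty":143,"tz":60,"rx":0.3,"ry":0,"rz":0,"fingers":255},{"tx":-54,"ty":143,"tz":20,"rx":0.3,"ry":0,"rz":0,"fingers":255},{"tx":-54,"ty":143,"tz":-6,"rx":0.3,"ry":0,"rz":0,"fingers":255},{"tx":-54,"ty":143,"tz":-6,"rx":0.3,"ry":0,"rz":0,"fingers":255}]'
python3 big.py b12
```

```text
t: 17.2
ee_pos: [604.5, 55.2, 19.9]
orientation: [-0.987, 1.342, -0.985]
ft_force: [0.8, 0.5, -0.5]
width: 0.5
```

View pics/b12_w.png

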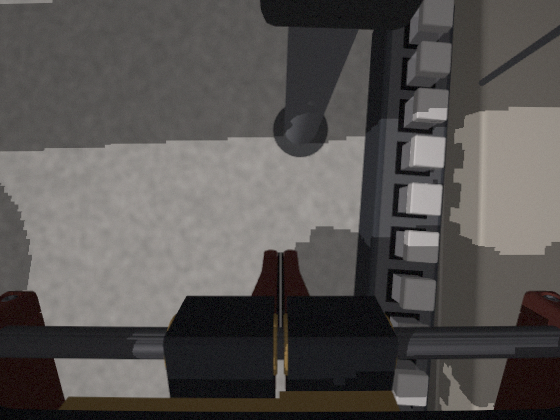

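View pics/b12_c.png

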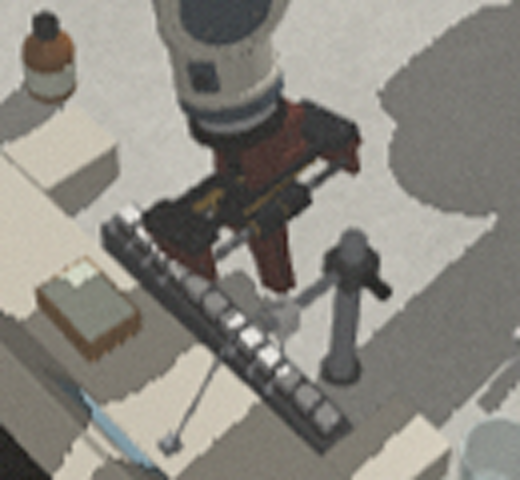

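The fingers at (280,255) are clear of the post foot at (300,130), with the rack's front face at about (365,250). Pushing in.

```bash
python3 -m creep '[{"tx":12,"ty":0,"tz":0,"rx":0,"ry":0,"rz":0,"fingers":255},{"tx":24,"ty":0,"tz":0,"rx":0,"ry":0,"rz":0,"fingers":255},{"tx":32,"ty":0,"tz":0,"rx":0,"ry":0,"rz":0,"fingers":255},{"tx":38,"ty":0,"tz":0,"rx":0,"ry":0,"rz":0,"fingers":255},{"tx":42,"ty":0,"tz":0,"rx":0,"ry":0,"rz":0,"fingers":255},{"tx":42,"ty":0,"tz":0,"rx":0,"ry":0,"rz":0,"fingers":255}]'
python3 -m creep '[{"tx":3,"ty":0,"tz":0,"rx":0,"ry":0,"rz":0,"fingers":255},{"tx":3,"ty":0,"tz":0,"rx":0,"ry":0,"rz":0,"fingers":255}]'
```

```text
t: 18.1
ee_pos: [648.2, 54.9, 21.5]
orientation: [-0.985, 1.339, -0.987]
ft_force: [-0.8, -0.1, 0.2]
width: 0.2
t: 18.35
ee_pos: [651.2, 54.9, 21.6]
orientation: [-0.985, 1.339, -0.987]
ft_force: [-1.2, -0.6, -0.4]
width: 0.3
```

```bash
python3 -m creep '[{"tx":2,"ty":0,"tz":0,"rx":0,"ry":0,"rz":0,"fingers":255},{"tx":2,"ty":0,"tz":0,"rx":0,"ry":0,"rz":0,"fingers":255}]'
python3 -m creep '[{"tx":1.5,"ty":0,"tz":0,"rx":0,"ry":0,"rz":0,"fingers":255},{"tx":1.5,"ty":0,"tz":0,"rx":0,"ry":0,"rz":0,"fingers":255}]'; python3 big.py b13
```

```text
t: 18.6
ee_pos: [653.3, 54.9, 21.6]
orientation: [-0.984, 1.339, -0.987]
ft_force: [-1.0, -0.1, -0.4]
width: 0.3
t: 18.85
ee_pos: [654.6, 54.9, 21.6]
orientation: [-0.985, 1.339, -0.987]
ft_force: [-1.8, -1.8, 0.4]
width: 0.4
```

View pics/b13_w.png

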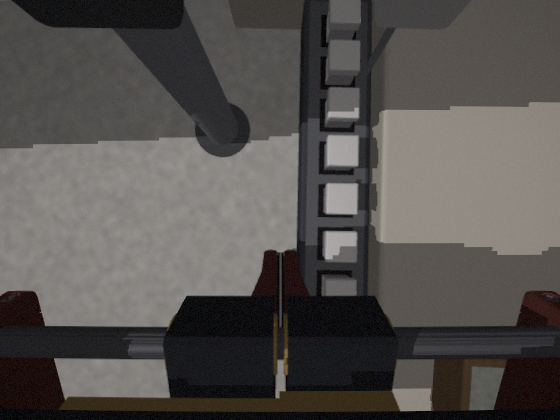

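View pics/b13_c.png

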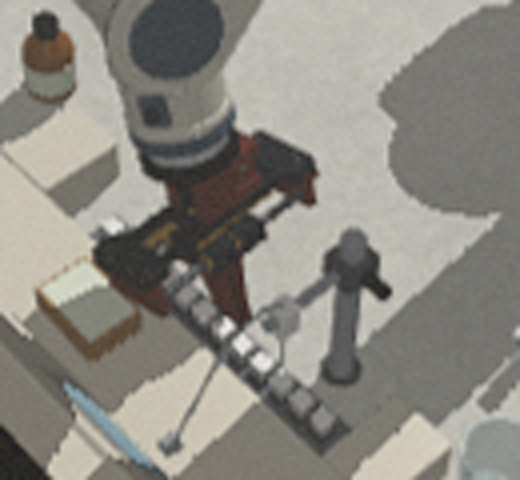

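```bash
python3 -m creep '[{"tx":1.5,"ty":0,"tz":0,"rx":0,"ry":0,"rz":0,"fingers":255},{"tx":1.5,"ty":0,"tz":0,"rx":0,"ry":0,"rz":0,"fingers":255}]'
python3 pt.py w 303 10 32 w 298 245 32 w 372 120 45  w 378 250 45
```

```text
t: 19.25
ee_pos: [655.2, 55.0, 21.6]
orientation: [-0.986, 1.34, -0.985]
ft_force: [-5.5, -1.7, 2.7]
width: 0.4
['w', '303', '10', '32'] [666.5 194.1  32. ] phot -39.1 -11.4
['w', '298', '245', '32'] [663.6  71.7  32. ] phot -37.4 -133.8
['w', '372', '120', '45'] [698.2 132.   45. ] phot -5.1 -72.2
['w', '378', '250', '45'] [700.7  70.3  45. ] phot -0.2 -133.8
```

```bash
python3 -m creep '[{"tx":2,"ty":0,"tz":0,"rx":0,"ry":0,"rz":0,"fingers":255},{"tx":2,"ty":0,"tz":0,"rx":0,"ry":0,"rz":0,"fingers":255}]'
python3 -m creep '[{"tx":-20,"ty":0,"tz":0,"rx":0,"ry":0,"rz":0,"fingers":255},{"tx":-50,"ty":0,"tz":0,"rx":0,"ry":0,"rz":0,"fingers":255},{"tx":-50,"ty":-30,"tz":50,"rx":-0.15,"ry":0,"rz":0,"fingers":255},{"tx":-40,"ty":-70,"tz":90,"rx":-0.3,"ry":0,"rz":0,"fingers":255},{"tx":-20,"ty":-90,"tz":150,"rx":-0.3,"ry":0,"rz":0,"fingers":255},{"tx":-20,"ty":-90,"tz":190,"rx":-0.3,"ry":0,"rz":0,"fingers":255},{"tx":-20,"ty":-90,"tz":190,"rx":-0.3,"ry":0,"rz":0,"fingers":255}]'
python3 big.py b14
```

```text
t: 19.55
ee_pos: [655.8, 55.2, 21.5]
orientation: [-0.988, 1.342, -0.983]
ft_force: [-10.0, -2.0, 5.6]
width: 0.2
t: 20.42
ee_pos: [641.4, -35.3, 216.4]
orientation: [-1.201, 1.205, -1.216]
ft_force: [0.3, 0.0, -0.8]
width: 0.5
```

View pics/b14_w.png

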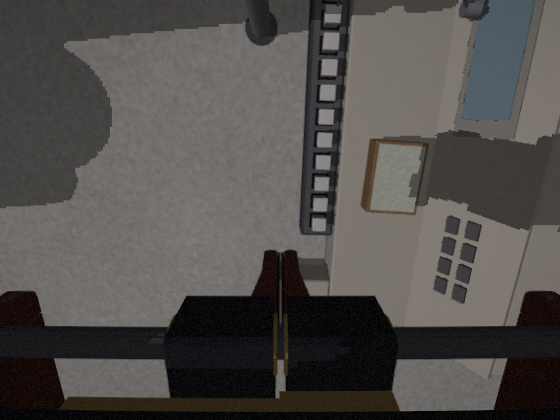

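View pics/b14_c.png

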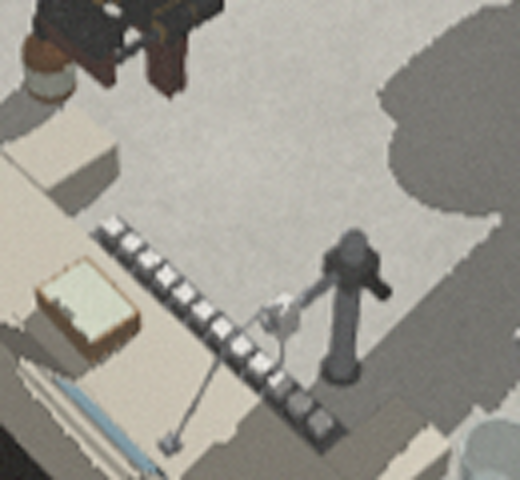

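View pics/b14_s.png

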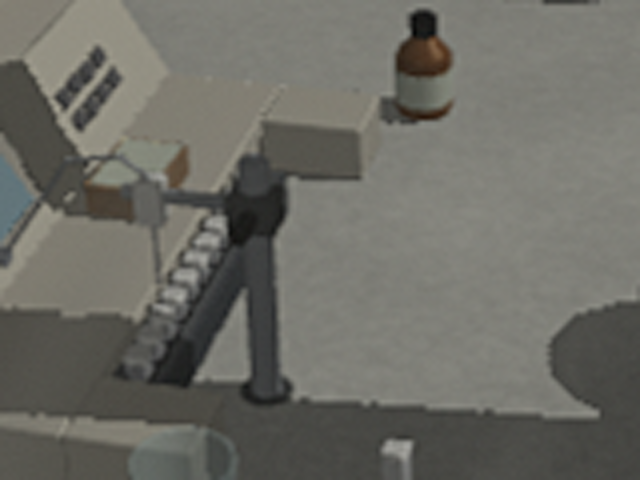

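```bash
python3 pt.py w 302 232 32 w 331 235 32 w 314 0 32 w 306 110 32 w 346 60 45 w 331 220 45 w 328 262 45 w 327 280 0
python3 - <<'E'
import cv2
a=cv2.imread('pics/b14_w.png')[0:270,250:370]; cv2.imwrite('pics/b14_wz.png',cv2.resize(a,None,fx=2.2*1,fy=2.2,interpolation=cv2.INTER_CUBIC))
a=cv2.imread('pics/b14_c_raw.png')[240:300,270:350]; cv2.imwrite('pics/b14_cz.png',cv2.resize(a,None,fx=9,fy=9,interpolation=cv2.INTER_CUBIC))
E
```

```text
['w', '302', '232', '32'] [661.1 -73.9  32. ] phot -34.3 -279.4
['w', '331', '235', '32'] [694.1 -77.6  32. ] phot -1.2 -281.8
['w', '314', '0', '32'] [668.3 154.7  32. ] phot -35.8 -50.7
['w', '306', '110', '32'] [662.8  57.1  32. ] phot -37.6 -148.4
['w', '346', '60', '45'] [698.3 101.2  45. ] phot -3.7 -103.1
['w', '331', '220', '45'] [691.1 -55.7  45. ] phot -5.0 -260.0
['w', '328', '262', '45'] [ 690. -105.   45.] phot -4.3 -309.4
['w', '327', '280', '0'] [ 697.2 -151.6    0. ] phot 4.7 -355.7
```

View pics/b14_wz.png

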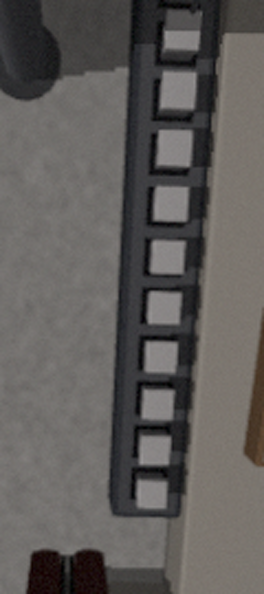

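View pics/b14_cz.png

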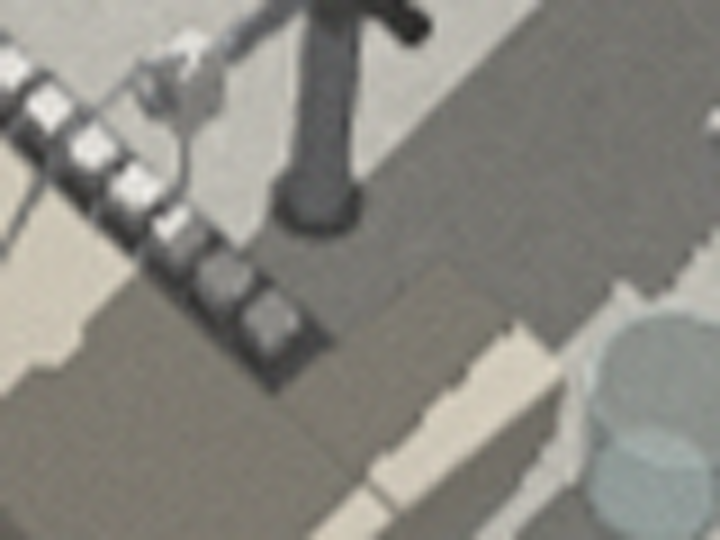

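The rack sits along the back wall in the wrist view, with its right end at about (302–331, 233). In the scene view its left end meets the left wing with no visible gap. The measured distance from its right end to the right wall is about 50 mm, against 50 mm expected at home. The reagent bottle, capbox, beaker and standing cuvette look unmoved. Handing in.

```bash
python3 -c "
from workcell import ctrl
print(ctrl.close_job())"
```

```text
the job is handed in; nothing more can be done
None
```

The rack appears to be home in the recess, and I handed the job in at about 20 s of the 67 s allowed. No verdict was reported.

**What I did:** With the closed fingertips I:
- pushed the left end forward, then near the middle, which angled the rack in past the post;
- pushed its right end, sliding the left end behind the post while the right end was still out in front;
- swung the right end in and slid the rack left;
- pressed it against the back wall near its middle.

**Last checks:**
- **Left end:** the push left stopped against the end wall at about 10 N. The right end then measured about 50 mm from the right wall, where 50 mm is expected. I did not repeat the left push after pressing the rack back.
- **Back wall:** it met stiff contact there at 10 N. Its front face measured 34 to 38 mm from the wall line, where 36 mm is expected, and it is parallel within about 0.01 to 0.02 rad.
- **Post and bystanders:** no contact with the post was seen, though its force was not measured directly. In the last pictures the reagent bottle, capbox, beaker and standing cuvette look unmoved. I did not re-check the jar, mouse or spatula, but no move went near them.

**What disagreed or failed:** wall positions differed by 2 to 5 mm between views, and single points on the back wall's top edge by up to 9 mm. My first two move calls were refused for missing keys and had no effect.

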